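Put the stereo microscope's optics back in their tray

TASK

The stereo microscope's optics have been left standing on the bench mat: put the two wide eyepieces, the camera tube and the wide auxiliary lens back in the white accessory tray, each upright and fully down in its own recess (one eyepiece in each of the two small recesses, either one in either; the tube in the medium recess; the lens in the large one). They are glass, so set each one down gently and never drop it. The slim eyepiece and the white-skirted stand loupe do not belong to this microscope: leave them standing where they are.

Things in the scene. Friction and masses are not known exactly. Their poses are not given: they have to be found in the camera images.
- eyepiece_a: Wide eyepiece, one of an identical pair, 52 mm tall: steel barrel 30 mm diameter for the lower 24 mm, then ribbed black head, 42 mm diameter from 28 to 47 mm above the foot, eye lens 21 mm on top. 0.12 kg. Origin: centre of the foot; z up its axis. Stands on the 3 mm mat among small things up to 63 mm tall; about 28 mm is free on its world +y and -y sides, less along x.
- eyepiece_b: Wide eyepiece, one of an identical pair, 52 mm tall: steel barrel 30 mm diameter for the lower 24 mm, then ribbed black head, 42 mm diameter from 28 to 47 mm above the foot, eye lens 21 mm on top. 0.12 kg. Origin: centre of the foot; z up its axis. Stands on the 3 mm mat among small things up to 63 mm tall; about 28 mm is free on its world +y and -y sides, less along x.
- camera_tube: Camera tube, aluminium, 62 mm tall: foot flange 47 mm diameter, 10 mm high; straight tube 36 mm diameter up to 58 mm; dark ring 29 mm diameter round a black bore. 0.15 kg. Origin: centre of the underside; z up its axis. Stands on the 3 mm mat among small things up to 63 mm tall; about 28 mm is free on its world +y and -y sides, less along x.
- aux_lens: Auxiliary lens, squat, the widest part: black knurled body 64 mm diameter, 36 mm high; on it a steel collar 55 mm diameter, 6 mm high round a 45 mm lens. 0.25 kg. Origin: centre of the underside; z up its axis. Stands on the 3 mm mat among small things up to 63 mm tall; about 28 mm is free on its world +y and -y sides, less along x.
- slim_eyepiece: Look-alike to leave alone: slimmer eyepiece of another microscope, 48 mm tall: steel barrel 23 mm diameter, ribbed black head 32 mm diameter, eye lens 16 mm. Origin: centre of its foot; z up. Stands loose on the mat.
- stand_loupe: Look-alike to leave alone: stand loupe, 45 mm tall: white skirt widening to 50 mm diameter at the foot, black ring 42 mm diameter on top with a 31 mm lens. Origin: centre of its foot; z up. Stands loose on the mat.
- insert_small_a: Fixed grey insert, 92 mm square, 20 mm high, with a round recess 46 mm wide and 12 mm deep in its middle, for an eyepiece (one of two alike). Origin: centre of its underside, 5 mm above the table; recess floor 8 mm, rim 20 mm above it; z up. Four inserts, in any order, fill the white tray (198 mm square, 20 mm high) two by two, centres 93 mm apart.
- insert_small_b: Fixed grey insert, 92 mm square, 20 mm high, with a round recess 46 mm wide and 12 mm deep in its middle, for an eyepiece (one of two alike). Origin: centre of its underside, 5 mm above the table; recess floor 8 mm, rim 20 mm above it; z up. Four inserts, in any order, fill the white tray (198 mm square, 20 mm high) two by two, centres 93 mm apart.
- insert_medium: Fixed grey insert, 92 mm square, 20 mm high, with a round recess 63 mm wide and 12 mm deep in its middle, for the camera tube. Origin: centre of its underside, 5 mm above the table; recess floor 8 mm, rim 20 mm above it; z up. Four inserts, in any order, fill the white tray (198 mm square, 20 mm high) two by two, centres 93 mm apart.
- insert_large: Fixed grey insert, 92 mm square, 20 mm high, with a round recess 80 mm wide and 12 mm deep in its middle, for the auxiliary lens. Origin: centre of its underside, 5 mm above the table; recess floor 8 mm, rim 20 mm above it; z up. Four inserts, in any order, fill the white tray (198 mm square, 20 mm high) two by two, centres 93 mm apart.

How it is judged:
At the end, for the whole second after the job is handed in: An eyepiece in each small insert, the tube in the medium and the lens in the large one: within 12 mm of the centre, foot less than 12 mm above the insert's origin, upright to 0.15 rad, at rest below 0.02 m/s; slim eyepiece and loupe within 30 mm of their starts (((horizontal distance between eyepiece_a and insert_small_a below 0.012 m and z of eyepiece_a in the frame of insert_small_a below 0.012 m and horizontal distance between eyepiece_b and insert_small_b below 0.012 m and z of eyepiece_b in the frame of insert_small_b below 0.012 m) or (horizontal distance between eyepiece_a and insert_small_b below 0.012 m and z of eyepiece_a in the frame of insert_small_b below 0.012 m and horizontal distance between eyepiece_b and insert_small_a below 0.012 m and z of eyepiece_b in the frame of insert_small_a below 0.012 m)) and horizontal distance between camera_tube and insert_medium below 0.012 m and z of camera_tube in the frame of insert_medium below 0.012 m and horizontal distance between aux_lens and insert_large below 0.012 m and z of aux_lens in the frame of insert_large below 0.012 m and angle between each of eyepiece_a, eyepiece_b, camera_tube, aux_lens's own z axis and vertical below 0.15 rad and linear speed of each of eyepiece_a, eyepiece_b, camera_tube, aux_lens below 0.02 m/s and distance of each of slim_eyepiece, stand_loupe from where it was at the start of the episode below 0.03 m); the robot touches nothing.
It fails at once if the slim eyepiece is moved more than 30 mm from where it stood or tipped over (distance of slim_eyepiece from where it was at the start of the episode above 0.03 m or angle between slim_eyepiece's own z axis and vertical above 0.5 rad).
It fails at once if the stand loupe is moved more than 30 mm from where it stood or tipped over (distance of stand_loupe from where it was at the start of the episode above 0.03 m or angle between stand_loupe's own z axis and vertical above 0.5 rad).
It fails at once if one of the four parts is dropped: it moves faster than 0.6 m/s (a fall of about 18 mm) with no finger touching it ((linear speed of eyepiece_a above 0.6 m/s and contact force between the fingers and eyepiece_a below 0.05 N) or (linear speed of eyepiece_b above 0.6 m/s and contact force between the fingers and eyepiece_b below 0.05 N) or (linear speed of camera_tube above 0.6 m/s and contact force between the fingers and camera_tube below 0.05 N) or (linear speed of aux_lens above 0.6 m/s and contact force between the fingers and aux_lens below 0.05 N)).
It also fails if it takes over 112 s, if anything falls off the work surface, if the arm or the gripper's body presses on something with over 40 N, if the wrist force passes 120 N, or if a joint passes its speed limit or range.

ROBOT

A 7-joint arm with a two-finger parallel gripper is mounted at the origin on the work surface. World frame = base frame: x ahead of the robot, y to its left, z up, the work surface at z = 0. Lengths are in m, angles in rad, forces in N, time in s.
With the tool pointing down it reaches from about 0.4 to 0.85 m from the base axis. Payload 10.4 kg.
Tool frame: the origin (TCP) lies at the very end of the fingers, on their centre line; the grasp point (between the pads) lies 19 mm behind it; z points along the fingers, y is the line along which they close (so a half turn about z gives the same grasp; the last joint's range is limited). The gripper opens to 87 mm and grips with 3 to 60 N. Pads are 19 mm wide; open, the fingers measure 117 mm over their backs; the gripper's body (75 mm by 190 mm) begins 51 mm behind the grasp point.
Start: joints at [1.254, 0.332, -0.065, 1.46, 0.022, 1.35, -0.088], TCP at [0.181, -0.598, 0.223] pointing down, gripper open.
Joint ranges: [-2.6, 2.6], [-0.5, 2.12], [-1.47, 1.34], [0.16, 2.42], [-1.27, 4.41], [0.06, 2.06], [-2.6, 2.6]. Speed limits (rad/s): [2.22, 2.22, 2.79, 2.79, 3.14, 3.14, 3.14].

INTERFACE

Orientations are given as a unit quaternion [x, y, z, w].
In Python, from bench import * gives the robot as it stands.
- The arm moves only by the tool step_arm, never from a script. Its arguments are lists of equal length, an entry for each row: "delta_pos": the shift along the world's x, y, z in units of 25 mm (1.0 is 25 mm), a list of three; "turn": the turn about the world's z in units of 0.12 rad (1.0 is 0.12 rad). In form: {"delta_pos": [[tx, ty, tz], ...], "turn": [turn, ...]}. A call has 1 to 12 rows; each row shifts and turns the commanded pose from where the row before left it; what a row does not reach is not made up. A row lasts 1/10 s, in which the tool goes at most 50 mm and 8.59 degrees, less where a joint would pass 70% of its speed; a pose out of reach is approached as far as the arm can. A call with a number of a shift or a turn outside -1 to 1 is refused whole. A call with a gripper value outside its range is refused whole. "grip" is the closure, from 0 (fully open) to 1 (shut), set as the call begins (left out, the last holds). The fingers move at their own pace and stop on an object; "newtons" is the grip in N (left out, the last holds). Time passes only in rows, so rows that do not move let the fingers close. It gives the time, the measured TCP pose, the force, the opening and the grip force at its end, in the units of the state.
- read_state(): the state, without advancing time (a new reading comes with each control period).
- camera(name): name is "side" or "top" or "wrist"; returns a dict with "image" (400x640x3 uint8, red, green, blue), "z_map" (400x640 float32, m along the optical axis (not along the pixel's ray), 0 where there is no reading), "mtx" (3x3 intrinsics, pixels), "view" (4x4, takes a point from world to camera coordinates). Camera axes: x right, y up, looking along -z (the intrinsics and any distortion apply to the point x, -y, -z); pixel columns grow to the right and rows downward; lengths in m; the calibration is good to about 2 mm. A picture is of the moment at which its call begins.
- close_job(): hands the job in; it is judged then, once.
The state is a dict: "time": time; "joint_positions": joint angles; "joint_vel": joint speeds; "joint_torque": joint torques, N m; "ee_pos": TCP position; "eef_rot": TCP orientation; "ft_force": force on the tool from outside, world axes, zero at the start; "torque": the same for the moment, N m; "width": finger opening in m; "grip_force": force on a finger pad.
Only numpy, scipy, OpenCV 4.12 (cv2) and the standard library are available. Lean on these libraries where they do the work, as an engineer would, in place of code of your own. Each camera call takes 0.05 s, during which the arm holds its last target. There are 200 camera calls.

## Working session

There is one attempt and no reset: what is moved stays moved. The work goes in short steps, Python scripts to look and compute and a tool call to move; the robot and the scene stay as the last step left them, time stands still between calls to the robot, and variables do not carry over. Pictures are saved under pics/ and viewed, at most 14 in all, crops included, and the job is handed in when it is done.

Besides the shell and the picture viewer there is one more tool, called after ">>>" as name(argument=value, ...) on one line, values as JSON. step_arm: Moves the arm, as the interface text tells. Shifts and turns lie within -1 to 1; 1 stands for 25 mm of shift or 0.12 rad of turn. Its arguments: {"type":"object","properties":{"delta_pos":{"type":"array"},"turn":{"type":"array"},"grip":{"type":"number"},"newtons":{"type":"number"}},"required":["delta_pos","turn"]}

```bash
mkdir -p pics
cat > h.py <<'E'
from bench import *
import numpy as np, cv2
def snap(n,f):
    c=camera(n); cv2.imwrite('pics/'+f,c['image'][:,:,::-1]); np.savez(f[:-4],**c); return c
def world(c,u,v,z=None):
    K=c['mtx'];T=np.linalg.inv(c['view'])
    p=cv2.undistortPoints(np.array([[[u,v]]],float),K,None)[0,0]
    d=T[:3,:3]@np.array([p[0],-p[1],-1]);o=T[:3,3]
    s=(z-o[2])/d[2] if z is not None else c['z_map'][int(v),int(u)]
    return o+s*d
E
python3 - <<'E'
from h import *
print(read_state())
for n in('top','side'):
    c=snap(n,n+'1.png'); print(n,c['mtx'].round(1).tolist(),np.linalg.inv(c['view']).round(3).tolist(),[k for k in c])
E
```

```text
{'time': 0.0, 'joint_positions': array([ 1.25442511,  0.33288995, -0.06465618,  1.46093623,  0.02160093,
        1.3499109 , -0.08847374]), 'joint_vel': array([-6.33829082e-04,  6.87033660e-04,  3.05605942e-04, -1.22429986e-03,
        3.32957403e-04, -8.63441749e-05,  3.38284585e-04]), 'joint_torque': array([-3.41864379e-04, -6.23252892e+01,  2.42485700e-02, -3.89900708e+01,
       -6.13303226e-02,  3.97319219e-02,  1.36271779e-04]), 'ee_pos': array([ 0.18083307, -0.59786076,  0.22174498]), 'eef_rot': array([ 9.89230998e-01,  1.46360883e-01, -1.46648293e-04, -7.09648504e-04]), 'ft_force': array([ 0.2092173 ,  0.02593408, -0.14823566]), 'torque': array([-0.00854321, -0.0032202 , -0.05323732]), 'grip_force': 0.0, 'width': 0.08699722479426697}
top [[382.0, 0.0, 318.1], [0.0, 382.0, 202.0], [0.0, 0.0, 1.0]] [[0.014, 0.99, -0.142, 0.414], [-1.0, 0.014, 0.001, 0.034], [0.003, 0.142, 0.99, 0.987], [0.0, 0.0, 0.0, 1.0]] ['image', 'z_map', 'mtx', 'view']
side [[423.2, 0.0, 323.9], [0.0, 423.2, 198.5], [0.0, 0.0, 1.0]] [[0.849, 0.279, -0.448, 0.147], [-0.528, 0.471, -0.707, -0.58], [0.014, 0.837, 0.547, 0.503], [0.0, 0.0, 0.0, 1.0]] ['image', 'z_map', 'mtx', 'view']
```

View pics/top1.png

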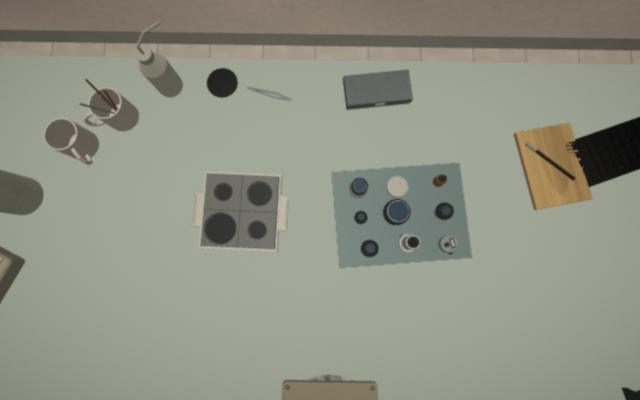

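View pics/side1.png

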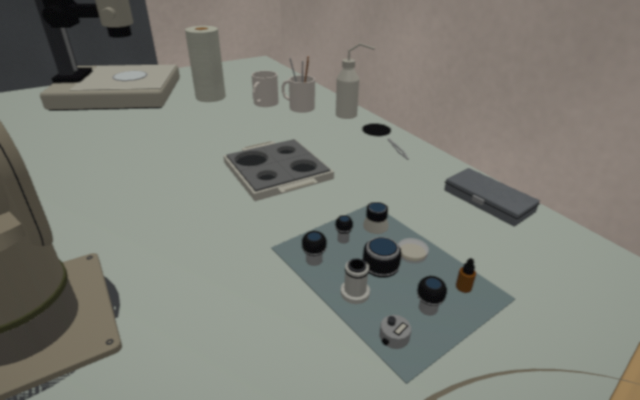

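The top view shows the mat with eyepieces at about (370,248) and (445,211), the tube at (410,242), the lens at (397,211), the loupe at (359,187) and the slim eyepiece at (361,217). The tray recesses are small (223,191) and (257,230), medium (260,193) and large (220,228). The side view agrees.

Run:
```python
from h import *
for n in('top','side'):
    c=dict(np.load(n+'1.npz')); T=np.linalg.inv(c['view']);K=c['mtx'];z=c['z_map']
    v,u=np.mgrid[:400,:640]; P=np.stack([(u-K[0,2])/K[0,0]*z,-(v-K[1,2])/K[1,1]*z,-z,np.ones_like(z)],-1)@T.T
    m=(P[...,2]>.02)&(z>0)&(P[...,2]<.09)&(P[...,0]>.3)&(P[...,0]<.56)&(P[...,1]<0)&(P[...,1]>-.4)
    k,l=cv2.connectedComponents(m.astype('uint8'),connectivity=4)
    for i in range(1,k):
        q=P[l==i][:,:3]
        if len(q)<12: continue
        h=np.percentile(q[:,2],97); t=q[q[:,2]>h-.006]
        (cx,cy),r=cv2.minEnclosingCircle(t[:,:2].astype('float32'))
        print(n,len(q),'h%.3f'%h,'c',round(cx,3),round(cy,3),'r%.3f'%r,'px',np.argwhere(l==i).mean(0)[::-1].round())
    if n=='top':
        for nm,u,v in(('sA',223,191),('med',260,193),('lg',220,228),('sB',257,230)):
            g=c['image'].mean(2).astype('uint8')
            w=P[v-25:v+25,u-25:u+25,2]; print(nm,w[25,25])
            m=((w<.019)).astype('uint8'); kk,ll=cv2.connectedComponents(m); m=(ll==ll[25,25])
            q=P[v-25:v+25,u-25:u+25][m]; (cx,cy),r=cv2.minEnclosingCircle(q[:,:2].astype('float32')); print(cx,cy,r,q[:,:2].mean(0))
im=cv2.imread('pics/top1.png')
a=cv2.resize(im[150:280,185:485],(800,347),interpolation=cv2.INTER_CUBIC); cv2.imwrite('pics/crop1.png',a)
```

```text
top 538 h0.049 c 0.533 -0.167 r0.029 px [397. 211.]
top 265 h0.059 c 0.532 -0.281 r0.020 px [444. 210.]
top 143 h0.056 c 0.514 -0.073 r0.015 px [361. 217.]
top 220 h0.069 c 0.454 -0.196 r0.017 px [411. 242.]
top 244 h0.036 c 0.451 -0.294 r0.020 px [449. 243.]
top 256 h0.059 c 0.438 -0.094 r0.020 px [370. 248.]
sA 0.015761510000234735
0.5779536366462708 0.27737292647361755 0.022722620517015457 [0.57802104 0.27758333]
med 0.012281392270385605
0.5748080015182495 0.184061199426651 0.031336620450019836 [0.57459909 0.18429418]
lg 0.012419826601213657
0.48415639996528625 0.2801692485809326 0.039904192090034485 [0.48406363 0.28050349]
sB 0.012259604873108065
0.4807778000831604 0.18641160428524017 0.02281016856431961 [0.48113416 0.18703172]
side 311 h0.054 c 0.511 -0.074 r0.015 px [343. 225.]
side 568 h0.058 c 0.434 -0.095 r0.020 px [313. 244.]
side 1800 h0.066 c 0.451 -0.196 r0.018 px [371. 263.]
side 767 h0.058 c 0.528 -0.281 r0.021 px [431. 291.]
side 671 h0.036 c 0.453 -0.293 r0.013 px [395. 328.]
```

View pics/crop1.png

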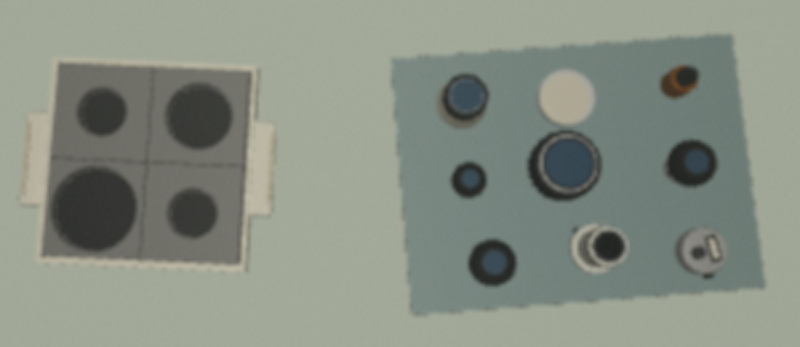

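>>> step_arm(delta_pos=[[1, 0.9, -0.2], [1, 0.9, -0.2], [1, 0.9, -0.2], [1, 0.9, -0.2], [1, 0.9, -0.2], [1, 0.9, -0.2], [1, 0.9, -0.2], [1, 0.9, -0.2], [1, 0.9, -0.2], [1, 0.9, -0.2], [1, 0.9, -0.2], [1, 0.9, -0.2]], turn=[-0.2, -0.2, -0.2, -0.2, -0.2, -0.2, -0.2, -0.2, -0.2, -0.2, -0.2, -0.25], grip=0, newtons=25)

```text
time: 1.3
ee_pos: [0.4817, -0.3271, 0.162]
eef_rot: [1.0, -0.001, -0.0, -0.0]
ft_force: [0.4, -0.6, 0.1]
width: 0.0873
grip_force: 0.0
```

>>> step_arm(delta_pos=[[0.9, 0.9, 0], [0.9, 0.9, 0], [0, 0, 0], [0, 0, 0]], turn=[0, 0, 0, 0])

```text
time: 1.7
ee_pos: [0.5261, -0.2826, 0.1621]
eef_rot: [1.0, 0.001, -0.0, -0.0]
ft_force: [0.1, -0.5, -0.0]
width: 0.0868
grip_force: 0.0
```

Run:
```python
from h import *
s=read_state();print(s['time'],s['ee_pos'],s['eef_rot'],s['ft_force'])
snap('wrist','w1.png')
```

```text
1.7 [ 0.5260908  -0.28262135  0.16209168] [ 9.99999683e-01  6.76576259e-04 -3.90703674e-04 -1.52406896e-04] [ 0.11335683 -0.48816128 -0.03053871]
```

View pics/w1.png

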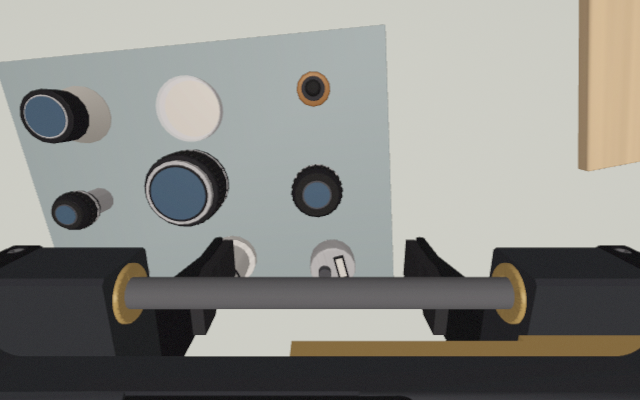

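The wrist view shows the eye lens at (317,194) and the aux lens glass at (180,193); the fingers straddle column ~320, so y is aligned.

Run:
```python
from h import *
c=np.load('w1.npz')
for u,v,z in((317,194,.055),(180,193,.045),(65,215,.051)): print(world(c,u,v,z).round(4),world(c,u,v).round(4))
```

```text
[ 0.534  -0.2816  0.055 ] [ 0.5341 -0.2816  0.0554]
[ 0.5321 -0.1675  0.045 ] [ 0.5316 -0.1667  0.0432]
[ 0.5146 -0.0723  0.051 ] [ 0.5145 -0.0721  0.0507]
```

>>> step_arm(delta_pos=[[0.28, 0.06, -0.8], [0, 0, -0.8], [0, 0, -0.8], [0, 0, -0.8], [0, 0, -0.8], [0, 0, -0.8], [0, 0, -0.6], [0, 0, -0.22], [0, 0, 0]], turn=[0, 0, 0, 0, 0, 0, 0, 0, 0])

```text
time: 2.65
ee_pos: [0.5323, -0.2821, 0.0216]
eef_rot: [1.0, -0.0, -0.001, -0.0]
ft_force: [-0.0, -0.5, -0.3]
width: 0.0872
grip_force: 0.0
```

>>> step_arm(delta_pos=[[0, 0, 0], [0, 0, 0], [0, 0, 0], [0, 0, 0], [0, 0, 0], [0, 0, 0], [0, 0, 0], [0, 0, 0]], turn=[0, 0, 0, 0, 0, 0, 0, 0], grip=1)

```text
time: 3.45
ee_pos: [0.5331, -0.2816, 0.0222]
eef_rot: [1.0, -0.0, 0.0, 0.0]
ft_force: [-0.0, 0.7, 1.9]
width: 0.0411
grip_force: 25.0
```

>>> step_arm(delta_pos=[[0, 0, 0.5], [0, 0, 0.8], [0, 0, 1], [0, 0, 1], [0, 0.5, 1], [0.1, 1, 0.8], [0.1, 1, 0], [0.1, 1, 0], [0.1, 1, 0], [0.1, 1, 0], [0.1, 1, 0], [0.1, 1, 0]], turn=[0, 0, 0, 0, 0, 0, 0, 0, 0, 0, 0, 0])

```text
time: 4.65
ee_pos: [0.5505, -0.0933, 0.1505]
eef_rot: [1.0, -0.0, 0.0, 0.0]
ft_force: [0.8, -0.0, -1.4]
width: 0.0408
grip_force: 25.0
```

>>> step_arm(delta_pos=[[0.1, 1, 0], [0.1, 1, 0], [0.1, 1, 0], [0.1, 1, 0], [0.1, 1, 0], [0.1, 1, 0], [0.1, 1, 0], [0.1, 1, 0], [0.1, 1, 0], [0.1, 1, 0], [0.1, 1, 0], [0, 1, 0]], turn=[0, 0, 0, 0, 0, 0, 0, 0, 0, 0, 0, 0])

```text
time: 5.85
ee_pos: [0.5782, 0.2065, 0.1504]
eef_rot: [1.0, -0.0, 0.0, 0.0]
ft_force: [0.2, -0.4, -0.9]
width: 0.0409
grip_force: 25.0
```

>>> step_arm(delta_pos=[[0, 1, 0], [0, 1, 0], [0, 0.9, 0], [0, 0, 0], [0, 0, 0]], turn=[0, 0, 0, 0, 0])

```text
time: 6.35
ee_pos: [0.5779, 0.2784, 0.15]
eef_rot: [1.0, 0.0, 0.0, 0.0]
ft_force: [-0.3, -0.5, -0.6]
width: 0.0409
grip_force: 25.0
```

Run:
```python
from h import *
s=read_state();print(s['time'],s['ee_pos'],s['eef_rot'],s['ft_force'],s['width'])
c=snap('wrist','w2.png')
K=c['mtx'];z=c['z_map'];T=np.linalg.inv(c['view'])
v,u=np.mgrid[:400,:640]; P=np.stack([(u-K[0,2])/K[0,0]*z,-(v-K[1,2])/K[1,1]*z,-z,np.ones_like(z)],-1)@T.T
for nm,x,y in(('sA',.578,.2775),('med',.5748,.184),('lg',.484,.28),('sB',.481,.187)):
    m=(P[...,2]<.018)&(P[...,2]>.008)&(np.hypot(P[...,0]-x,P[...,1]-y)<.05); q=P[m][:,:2]
    if len(q)>50: print(nm,len(q),cv2.minEnclosingCircle(q.astype('float32')))
```

```text
6.35 [0.57793109 0.27837411 0.15003928] [9.99999943e-01 2.81181905e-04 1.09087715e-04 1.50213548e-04] [-0.3171195  -0.48918122 -0.56915895] 0.04094991460080473
sA 2114 ((0.5927668809890747, 0.2903408706188202), 0.04597635939717293)
med 3805 ((0.5852893590927124, 0.19194671511650085), 0.04554270580410957)
```

View pics/w2.png

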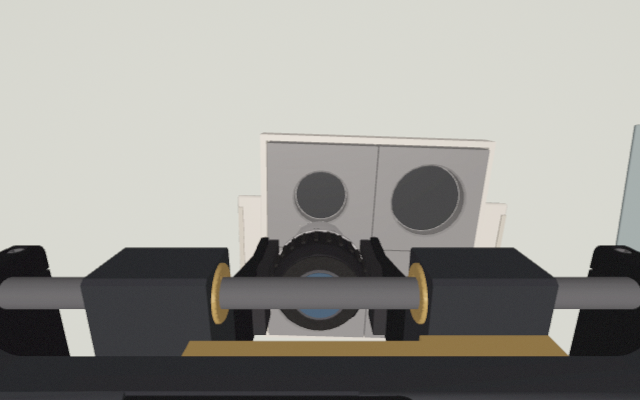

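The eyepiece hangs upright at (320,275). The small recess is at about (321,195) and the medium one at (428,198).

Run:
```python
from h import *
c=np.load('w2.npz')
g=cv2.cvtColor(c['image'],cv2.COLOR_RGB2GRAY)
m=(g<75).astype('uint8'); m[240:]=0
k,l,st,ce=cv2.connectedComponentsWithStats(m)
for i in range(1,k):
    if st[i,4]>500: print(st[i],ce[i],world(c,*ce[i],.013).round(4))
print(world(c,321,195,.013),world(c,428,198,.013))
```

```text
[ 393  167   65   63 2813] [426.01350871 199.83896196] [0.5728 0.1817 0.013 ]
[0.57725804 0.27591894 0.013     ] [0.57455441 0.18011471 0.013     ]
```

>>> step_arm(delta_pos=[[0, -0.05, -0.8], [0, 0, -1], [0, 0, -1], [0, 0, -0.8], [0, 0, -0.5], [0, 0, -0.3], [0, 0, -0.15], [0, 0, -0.1], [0, 0, 0]], turn=[0, 0, 0, 0, 0, 0, 0, 0, 0])

```text
time: 7.3
ee_pos: [0.5783, 0.2771, 0.0338]
eef_rot: [1.0, -0.0, 0.0, -0.0]
ft_force: [0.3, -0.9, -0.8]
width: 0.0411
grip_force: 25.0
```

>>> step_arm(delta_pos=[[0, 0, -0.04], [0, 0, -0.03], [0, 0, 0]], turn=[0, 0, 0])

```text
time: 7.6
ee_pos: [0.5784, 0.2772, 0.0322]
eef_rot: [1.0, -0.0, 0.0, -0.0]
ft_force: [-0.7, -0.1, 0.3]
width: 0.0408
grip_force: 25.0
```

>>> step_arm(delta_pos=[[0, 0, -0.03], [0, 0, -0.02], [0, 0, 0]], turn=[0, 0, 0])

```text
time: 7.9
ee_pos: [0.5786, 0.2773, 0.032]
eef_rot: [1.0, -0.0, 0.001, -0.0]
ft_force: [-3.9, -2.8, 13.2]
width: 0.0407
grip_force: 25.0
```

>>> step_arm(delta_pos=[[0, 0, 0], [0, 0, 0], [0, 0, 0], [0, 0, 0], [0, 0, 0], [0, 0, 0.4], [0, 0, 0.8], [0, 0, 1], [0, 0, 1], [0, 0, 1], [0, 0, 0.5], [0, 0, 0]], turn=[0, 0, 0, 0, 0, 0, 0, 0, 0, 0, 0, 0], grip=0.3)

```text
time: 9.1
ee_pos: [0.5789, 0.2776, 0.15]
eef_rot: [1.0, -0.0, 0.002, -0.001]
ft_force: [-0.4, -0.7, -0.7]
width: 0.0608
grip_force: 0.0
```

>>> step_arm(delta_pos=[[-0.4, -1, 0], [-0.4, -1, 0], [-0.4, -1, 0], [-0.4, -1, 0], [-0.4, -1, 0], [-0.4, -1, 0], [-0.4, -1, 0], [-0.4, -1, 0], [-0.4, -1, 0], [-0.4, -1, 0], [-0.4, -1, 0], [-0.4, -1, 0]], turn=[0, 0, 0, 0, 0, 0, 0, 0, 0, 0, 0, 0], grip=0)

```text
time: 10.3
ee_pos: [0.4568, -0.0241, 0.1466]
eef_rot: [1.0, -0.0, -0.001, -0.0]
ft_force: [0.7, -0.3, 0.3]
width: 0.0865
grip_force: 0.0
```

>>> step_arm(delta_pos=[[-0.4, -1, 0], [-0.4, -1, 0], [0, -0.87, 0], [0, 0, 0], [0, 0, 0]], turn=[0, 0, 0, 0, 0])

```text
time: 10.8
ee_pos: [0.4375, -0.0946, 0.1469]
eef_rot: [1.0, -0.001, -0.001, -0.0]
ft_force: [-0.3, -0.1, -0.4]
width: 0.087
grip_force: 0.0
```

Run:
```python
from h import *
s=read_state();print(s['time'],s['ee_pos'],s['eef_rot'])
snap('wrist','w3.png')
```

```text
10.8 [ 0.4374688  -0.09461458  0.14692243] [ 9.99999580e-01 -5.31882220e-04 -6.98392268e-04 -2.61901594e-04]
```

View pics/w3.png

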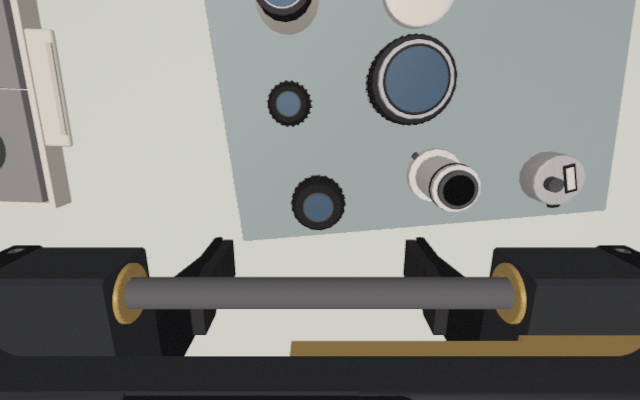

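The eyepiece is at (318,207), centred between the fingers; nothing else has moved. Descending.

>>> step_arm(delta_pos=[[0, 0, -0.8], [0, 0, -1], [0, 0, -1], [0, 0, -1], [0, 0, -0.7], [0, 0, -0.4], [0, 0, -0.1], [0, 0, 0]], turn=[0, 0, 0, 0, 0, 0, 0, 0])

```text
time: 11.65
ee_pos: [0.4382, -0.0943, 0.023]
eef_rot: [1.0, 0.0, 0.0, -0.0]
ft_force: [-0.6, 0.1, -0.7]
width: 0.0866
grip_force: 0.0
```

>>> step_arm(delta_pos=[[0, 0, 0], [0, 0, 0], [0, 0, 0], [0, 0, 0], [0, 0, 0], [0, 0, 0], [0, 0, 0], [0, 0, 0]], turn=[0, 0, 0, 0, 0, 0, 0, 0], grip=1)

```text
time: 12.45
ee_pos: [0.438, -0.0946, 0.0228]
eef_rot: [1.0, -0.0, -0.0, 0.0]
ft_force: [-0.4, 0.8, 1.0]
width: 0.041
grip_force: 25.0
```

>>> step_arm(delta_pos=[[0, 0, 0.5], [0, 0, 0.8], [0, 0, 1], [0, 0, 1], [0, 0.5, 1], [0.2, 1, 0.7], [0.2, 1, 0], [0.2, 1, 0], [0.2, 1, 0], [0.2, 1, 0], [0.2, 1, 0], [0.2, 1, 0]], turn=[0, 0, 0, 0, 0, 0, 0, 0, 0, 0, 0, 0])

```text
time: 13.65
ee_pos: [0.473, 0.0937, 0.1486]
eef_rot: [1.0, -0.0, 0.0, 0.0]
ft_force: [0.3, -0.1, -0.8]
width: 0.0409
grip_force: 25.0
```

>>> step_arm(delta_pos=[[0.2, 1, 0], [0.1, 1, 0], [0, 1, 0], [0, 0.7, 0], [0, 0, 0], [0, 0, 0]], turn=[0, 0, 0, 0, 0, 0])

```text
time: 14.25
ee_pos: [0.4804, 0.185, 0.1482]
eef_rot: [1.0, 0.0, -0.0, 0.0]
ft_force: [-0.3, -0.1, -2.1]
width: 0.0413
grip_force: 25.0
```

>>> step_arm(delta_pos=[[0, 0.04, -0.8], [0, 0, -1], [0, 0, -1], [0, 0, -0.8], [0, 0, -0.5], [0, 0, -0.3], [0, 0, -0.1], [0, 0, -0.04], [0, 0, 0]], turn=[0, 0, 0, 0, 0, 0, 0, 0, 0])

```text
time: 15.15
ee_pos: [0.481, 0.1864, 0.035]
eef_rot: [1.0, -0.0, 0.001, -0.0]
ft_force: [1.3, -0.6, -0.6]
width: 0.0408
grip_force: 25.0
```

>>> step_arm(delta_pos=[[0, 0, -0.04], [0, 0, -0.03], [0, 0, 0]], turn=[0, 0, 0])

```text
time: 15.45
ee_pos: [0.4808, 0.1864, 0.0329]
eef_rot: [1.0, -0.0, 0.0, -0.0]
ft_force: [0.4, -1.0, 0.9]
width: 0.0413
grip_force: 25.0
```

>>> step_arm(delta_pos=[[0, 0, -0.03], [0, 0, 0]], turn=[0, 0])

```text
time: 15.65
ee_pos: [0.481, 0.1864, 0.0328]
eef_rot: [1.0, -0.0, 0.001, 0.0]
ft_force: [-3.1, -1.4, 10.5]
width: 0.0412
grip_force: 25.0
```

>>> step_arm(delta_pos=[[0, 0, 0], [0, 0, 0], [0, 0, 0], [0, 0, 0], [0, 0, 0], [0, 0, 0.4], [0, 0, 0.8], [0, 0, 1], [0, 0, 1], [0, 0, 1], [0, 0, 0.4], [0, 0, 0]], turn=[0, 0, 0, 0, 0, 0, 0, 0, 0, 0, 0, 0], grip=0.3)

```text
time: 16.85
ee_pos: [0.4813, 0.1866, 0.1484]
eef_rot: [1.0, -0.0, 0.001, -0.0]
ft_force: [1.1, 0.6, -0.5]
width: 0.0611
grip_force: 0.0
```

>>> step_arm(delta_pos=[[-0.1, -1, 0], [-0.1, -1, 0], [-0.1, -1, 0], [-0.1, -1, 0], [-0.1, -1, 0], [-0.1, -1, 0], [-0.1, -1, 0], [-0.1, -1, 0], [-0.1, -1, 0], [-0.1, -1, 0], [-0.1, -1, 0], [0, -1, 0]], turn=[0, 0, 0, 0, 0, 0, 0, 0, 0, 0, 0, 0], grip=0)

```text
time: 18.05
ee_pos: [0.4519, -0.1147, 0.1455]
eef_rot: [1.0, -0.0, -0.001, -0.0]
ft_force: [0.7, -0.1, -0.5]
width: 0.0867
grip_force: 0.0
```

>>> step_arm(delta_pos=[[0, -1, 0], [0, -1, 0], [0, -1, 0], [0, -0.3, 0], [0, 0, 0], [0, 0, 0]], turn=[0, 0, 0, 0, 0, 0])

```text
time: 18.65
ee_pos: [0.4529, -0.1949, 0.1462]
eef_rot: [1.0, 0.0, -0.0, -0.0]
ft_force: [0.4, 0.7, 0.9]
width: 0.0872
grip_force: 0.0
```

Run:
```python
from h import *
s=read_state();print(s['time'],s['ee_pos'],s['eef_rot'])
snap('wrist','w4.png')
```

```text
18.65 [ 0.45290951 -0.19494578  0.14624284] [ 9.99999758e-01  3.88243885e-04 -4.24545871e-04 -3.91818672e-04]
```

View pics/w4.png

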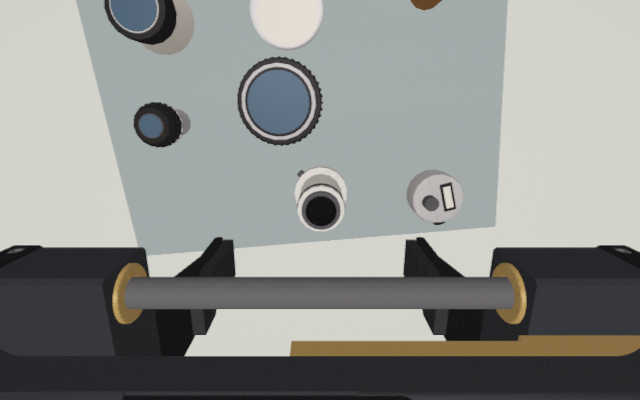

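The tube is at (321,209) between the fingers. A small dark knob shows at (299,173) beside its flange; I'll check its height.

Run:
```python
from h import *
c=np.load('w4.npz')
for u,v in((299,173),(301,174),(297,171),(321,178),(320,228),(320,210)): print(u,v,world(c,u,v).round(4),c['image'][v,u])
print(world(c,321,210,.065))
```

```text
299 173 [ 0.4724 -0.178   0.0108] [86 84 87]
301 174 [ 0.4711 -0.1796  0.0091] [106 103 104]
297 171 [ 0.4724 -0.1757  0.0016] [164 172 170]
321 178 [ 0.4725 -0.1971  0.0325] [161 156 150]
320 228 [ 0.4411 -0.1963  0.0642] [89 86 89]
320 210 [ 0.4549 -0.1963  0.0635] [18 16 17]
[ 0.45540953 -0.19705644  0.065     ]
```

>>> step_arm(delta_pos=[[0.04, -0.05, -0.8], [0, 0, -1], [0, 0, -1], [0, 0, -1], [0, 0, -0.6], [0, 0, -0.3], [0, 0, -0.1], [0, 0, 0]], turn=[0, 0, 0, 0, 0, 0, 0, 0])

```text
time: 19.5
ee_pos: [0.4544, -0.1971, 0.0272]
eef_rot: [1.0, 0.0, 0.0, 0.0]
ft_force: [0.0, 0.0, 0.1]
width: 0.0872
grip_force: 0.0
```

>>> step_arm(delta_pos=[[0, 0, 0], [0, 0, 0], [0, 0, 0], [0, 0, 0], [0, 0, 0], [0, 0, 0], [0, 0, 0], [0, 0, 0]], turn=[0, 0, 0, 0, 0, 0, 0, 0], grip=1)

```text
time: 20.3
ee_pos: [0.454, -0.1974, 0.0268]
eef_rot: [1.0, -0.0, 0.0, -0.0]
ft_force: [-0.1, 0.5, 0.8]
width: 0.0356
grip_force: 25.0
```

>>> step_arm(delta_pos=[[0, 0, 0.5], [0, 0, 0.8], [0, 0, 1], [0, 0, 1], [0, 0.5, 1], [0.3, 1, 0.7], [0.3, 1, 0], [0.3, 1, 0], [0.3, 1, 0], [0.3, 1, 0], [0.3, 1, 0], [0.3, 1, 0]], turn=[0, 0, 0, 0, 0, 0, 0, 0, 0, 0, 0, 0])

```text
time: 21.5
ee_pos: [0.5066, -0.009, 0.1526]
eef_rot: [1.0, -0.0, 0.0, 0.0]
ft_force: [-0.1, -0.6, -2.3]
width: 0.0354
grip_force: 25.0
```

>>> step_arm(delta_pos=[[0.4, 1, 0], [0.4, 1, 0], [0.4, 1, 0], [0.4, 1, 0], [0.4, 1, 0], [0.4, 1, 0], [0.3, 1, 0], [0, 0.73, 0], [0, 0, 0], [0, 0, 0]], turn=[0, 0, 0, 0, 0, 0, 0, 0, 0, 0])

```text
time: 22.5
ee_pos: [0.5739, 0.183, 0.1522]
eef_rot: [1.0, 0.0, -0.0, 0.0]
ft_force: [-0.5, -0.7, -1.6]
width: 0.0353
grip_force: 25.0
```

>>> step_arm(delta_pos=[[0, 0, -0.8], [0, 0, -1], [0, 0, -1], [0, 0, -0.8], [0, 0, -0.5], [0, 0, -0.3], [0, 0, -0.1], [0, 0, -0.04], [0, 0, 0]], turn=[0, 0, 0, 0, 0, 0, 0, 0, 0])

```text
time: 23.4
ee_pos: [0.5745, 0.1834, 0.0391]
eef_rot: [1.0, -0.0, 0.001, -0.0]
ft_force: [-0.1, -0.0, -1.3]
width: 0.0353
grip_force: 25.0
```

>>> step_arm(delta_pos=[[0, 0, -0.04], [0, 0, -0.03], [0, 0, 0]], turn=[0, 0, 0])

```text
time: 23.7
ee_pos: [0.5743, 0.1834, 0.0369]
eef_rot: [1.0, -0.0, 0.0, -0.0]
ft_force: [0.0, -0.5, -1.5]
width: 0.0352
grip_force: 25.0
```

>>> step_arm(delta_pos=[[0, 0, -0.03], [0, 0, 0]], turn=[0, 0])

```text
time: 23.9
ee_pos: [0.5743, 0.1834, 0.0368]
eef_rot: [1.0, -0.0, 0.0, 0.0]
ft_force: [-2.9, -1.5, 7.2]
width: 0.0355
grip_force: 25.0
```

>>> step_arm(delta_pos=[[0, 0, 0], [0, 0, 0], [0, 0, 0], [0, 0, 0], [0, 0, 0], [0, 0, 0.4], [0, 0, 0.8], [0, 0, 1], [0, 0, 1], [0, 0, 1], [0, 0, 0.3], [0, 0, 0]], turn=[0, 0, 0, 0, 0, 0, 0, 0, 0, 0, 0, 0], grip=0.3)

```text
time: 25.1
ee_pos: [0.5747, 0.1835, 0.1498]
eef_rot: [1.0, -0.0, 0.001, -0.0]
ft_force: [0.3, -0.1, -0.1]
width: 0.061
grip_force: 0.0
```

>>> step_arm(delta_pos=[[-0.2, -1, 0], [-0.2, -1, 0], [-0.2, -1, 0], [-0.2, -1, 0], [-0.2, -1, 0], [-0.2, -1, 0], [-0.2, -1, 0], [-0.2, -1, 0], [-0.1, -1, 0], [0, -1, 0], [0, -1, 0], [0, -1, 0]], turn=[0, 0, 0, 0, 0, 0, 0, 0, 0, 0, 0, 0], grip=0)

```text
time: 26.3
ee_pos: [0.5306, -0.1177, 0.147]
eef_rot: [1.0, -0.0, -0.001, -0.0]
ft_force: [0.4, -0.1, 0.6]
width: 0.0871
grip_force: 0.0
```

>>> step_arm(delta_pos=[[0, -1, 0], [0, -1, 0], [0, 0, 0], [0, 0, 0]], turn=[0, 0, 0, 0])

```text
time: 26.7
ee_pos: [0.5308, -0.1667, 0.1471]
eef_rot: [1.0, -0.001, -0.001, -0.0]
ft_force: [0.4, 1.1, -0.3]
width: 0.0872
grip_force: 0.0
```

Run:
```python
from h import *
s=read_state();print(s['time'],s['ee_pos'],s['eef_rot'])
snap('wrist','w5.png')
```

```text
26.7 [ 0.53080612 -0.16669182  0.14706032] [ 9.99999313e-01 -5.79385720e-04 -9.30100741e-04 -4.15222202e-04]
```

View pics/w5.png

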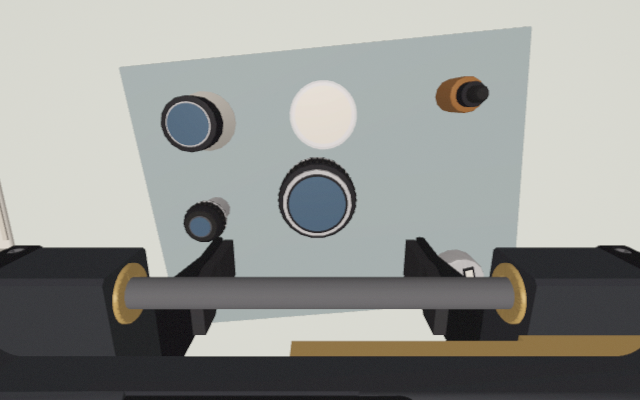

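The lens is at (317,203), centred; the slim eyepiece at (205,222) is clear of the left finger.

>>> step_arm(delta_pos=[[0.05, -0.02, -0.8], [0, 0, -1], [0, 0, -1], [0, 0, -1], [0, 0, -0.8], [0, 0, -0.4], [0, 0, -0.15], [0, 0, 0]], turn=[0, 0, 0, 0, 0, 0, 0, 0])

```text
time: 27.55
ee_pos: [0.5329, -0.1667, 0.0197]
eef_rot: [1.0, 0.0, -0.0, -0.0]
ft_force: [0.9, -0.2, 0.8]
width: 0.0875
grip_force: 0.0
```

>>> step_arm(delta_pos=[[0, 0, 0], [0, 0, 0], [0, 0, 0], [0, 0, 0], [0, 0, 0], [0, 0, 0], [0, 0, 0]], turn=[0, 0, 0, 0, 0, 0, 0], grip=1, newtons=35)

```text
time: 28.25
ee_pos: [0.5332, -0.1668, 0.0201]
eef_rot: [1.0, 0.0, 0.0, -0.0]
ft_force: [-1.5, 2.4, 6.4]
width: 0.0623
grip_force: 35.0
```

>>> step_arm(delta_pos=[[0, 0, 0.4], [0, 0, 0.7], [0, 0, 0.9], [0, 0, 1], [0, 0, 1], [0, 0.5, 0.9], [-0.2, 1, 0.3], [-0.2, 1, 0], [-0.2, 1, 0], [-0.2, 1, 0], [-0.2, 1, 0], [-0.2, 1, 0]], turn=[0, 0, 0, 0, 0, 0, 0, 0, 0, 0, 0, 0])

```text
time: 29.45
ee_pos: [0.5022, -0.0042, 0.1498]
eef_rot: [1.0, -0.0, -0.0, 0.0]
ft_force: [0.5, -0.3, -1.9]
width: 0.0625
grip_force: 35.0
```

>>> step_arm(delta_pos=[[-0.2, 1, 0], [-0.2, 1, 0], [-0.2, 1, 0], [-0.17, 1, 0], [0, 1, 0], [0, 1, 0], [0, 1, 0], [0, 1, 0], [0, 1, 0], [0, 1, 0], [0, 0.8, 0], [0, 0.5, 0]], turn=[0, 0, 0, 0, 0, 0, 0, 0, 0, 0, 0, 0])

```text
time: 30.65
ee_pos: [0.4831, 0.2791, 0.1497]
eef_rot: [1.0, 0.001, -0.0, 0.0]
ft_force: [-0.7, 0.9, -3.4]
width: 0.0621
grip_force: 35.0
```

>>> step_arm(delta_pos=[[0, 0.05, 0], [0, 0, 0]], turn=[0, 0])

```text
time: 30.85
ee_pos: [0.4836, 0.2782, 0.1495]
eef_rot: [1.0, -0.0, -0.0, 0.0]
ft_force: [0.4, 0.4, -2.3]
width: 0.0621
grip_force: 35.0
```

>>> step_arm(delta_pos=[[0, 0.05, -0.8], [0, 0, -1], [0, 0, -1], [0, 0, -0.8], [0, 0, -0.5], [0, 0, -0.3], [0, 0, -0.2], [0, 0, -0.07], [0, 0, 0]], turn=[0, 0, 0, 0, 0, 0, 0, 0, 0])

```text
time: 31.75
ee_pos: [0.4838, 0.2804, 0.0333]
eef_rot: [1.0, -0.0, 0.0, -0.0]
ft_force: [0.8, 0.4, -2.1]
width: 0.0624
grip_force: 35.0
```

>>> step_arm(delta_pos=[[0, 0, -0.04], [0, 0, -0.03], [0, 0, 0]], turn=[0, 0, 0])

```text
time: 32.05
ee_pos: [0.4836, 0.2803, 0.0312]
eef_rot: [1.0, -0.0, 0.0, 0.0]
ft_force: [-0.0, 0.6, -2.8]
width: 0.0623
grip_force: 35.0
```

>>> step_arm(delta_pos=[[0, 0, -0.03], [0, 0, 0]], turn=[0, 0])

```text
time: 32.25
ee_pos: [0.4835, 0.2802, 0.0303]
eef_rot: [1.0, -0.0, 0.0, 0.0]
ft_force: [0.1, -0.0, -2.1]
width: 0.0622
grip_force: 35.0
```

>>> step_arm(delta_pos=[[0, 0, -0.03], [0, 0, 0]], turn=[0, 0])

```text
time: 32.45
ee_pos: [0.4836, 0.2803, 0.0301]
eef_rot: [1.0, -0.0, 0.0, 0.0]
ft_force: [-2.9, -1.8, 4.9]
width: 0.0624
grip_force: 35.0
```

>>> step_arm(delta_pos=[[0, 0, 0], [0, 0, 0], [0, 0, 0], [0, 0, 0], [0, 0, 0], [0, 0, 0.4], [0, 0, 0.8], [0, 0, 1], [0, 0, 1], [0, 0, 1], [0, 0, 1], [0, 0, 0]], turn=[0, 0, 0, 0, 0, 0, 0, 0, 0, 0, 0, 0], grip=0.1)

```text
time: 33.65
ee_pos: [0.485, 0.2816, 0.1639]
eef_rot: [1.0, 0.0, 0.003, -0.001]
ft_force: [0.1, 1.1, 0.7]
width: 0.0785
grip_force: 0.0
```

>>> step_arm(delta_pos=[[0, -1, 0.2], [0, -1, 0.2], [0, -1, 0.2], [0, -1, 0.2], [0, -1, 0], [0, -1, 0], [0, -1, 0], [0, -1, 0], [0, -1, 0], [0, -1, 0], [0, -1, 0], [0, -1, 0]], turn=[0, 0, 0, 0, 0, 0, 0, 0, 0, 0, 0, 0])

```text
time: 34.85
ee_pos: [0.4832, -0.0207, 0.1796]
eef_rot: [1.0, -0.0, -0.0, 0.0]
ft_force: [0.4, 1.0, -0.8]
width: 0.0785
grip_force: 0.0
```

>>> step_arm(delta_pos=[[0, -1, 0], [0, -1, 0], [0, -1, 0], [0, -1, 0], [0, -1, 0], [0, -1, 0], [0, -1, 0], [0, -1, 0], [0, -1, 0], [0, -1, 0], [0, 0, 0]], turn=[0, 0, 0, 0, 0, 0, 0, 0, 0, 0, 0])

```text
time: 35.95
ee_pos: [0.4824, -0.2733, 0.1792]
eef_rot: [1.0, -0.002, -0.0, 0.0]
ft_force: [-0.6, -1.3, -1.5]
width: 0.0782
grip_force: 0.0
```

Run:
```python
from h import *
c=snap('top','top2.png'); z=c['z_map'];T=np.linalg.inv(c['view']);K=c['mtx']
v,u=np.mgrid[:400,:640]; P=np.stack([(u-K[0,2])/K[0,0]*z,-(v-K[1,2])/K[1,1]*z,-z,np.ones_like(z)],-1)@T.T
for nm,x,y in(('sA',.578,.2775),('med',.5748,.184),('lg',.484,.28),('sB',.481,.187)):
    q=P[(np.hypot(P[...,0]-x,P[...,1]-y)<.042)&(P[...,2]>.035)&(P[...,2]<.1)]
    h=np.percentile(q[:,2],97);t=q[q[:,2]>h-.006]; print(nm,h,cv2.minEnclosingCircle(t[:,:2].astype('float32')))
im=cv2.imread('pics/top2.png'); cv2.imwrite('pics/crop2.png',cv2.resize(im[140:290,185:485],(800,400),interpolation=cv2.INTER_CUBIC))
```

```text
sA 0.0692904713197721 ((0.5765965580940247, 0.2753717005252838), 0.019856514409184456)
med 0.07846671889754853 ((0.5739230513572693, 0.18156784772872925), 0.017540210857987404)
lg 0.0592560954423061 ((0.48032712936401367, 0.27798542380332947), 0.028727587312459946)
sB 0.0694081157345775 ((0.4805501699447632, 0.18468239903450012), 0.019765781238675117)
```

View pics/crop2.png

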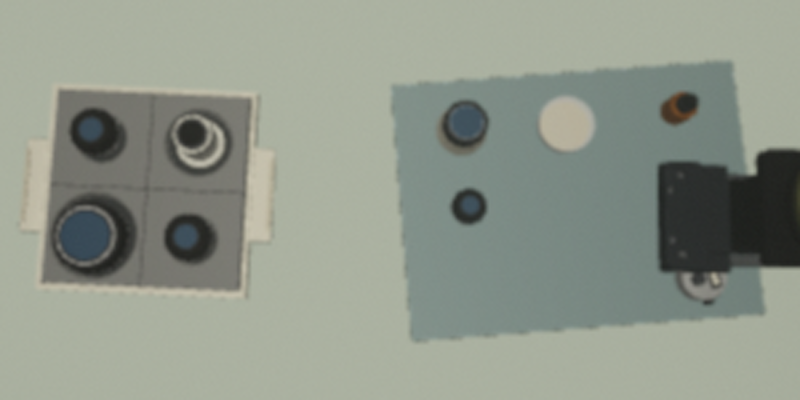

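All four parts are seated: each is within 4 mm of its recess centre and 10 mm higher than on the mat, as expected. The loupe (465,123) and slim eyepiece (469,206) haven't moved.

```bash
python3 -c "
from bench import *
print(close_job())"
```

```text
the job is handed in; nothing more can be done
None
```

Job handed in at about 36 s: in the last picture both wide eyepieces, the camera tube and the aux lens sit fully down in their recesses, within 4 mm of centre, and the slim eyepiece and loupe stand where they were; no verdict was returned.

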